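Show which stopper closes the open flask neck

ROBOT

A 6-joint arm with a two-finger parallel gripper is mounted at the origin on the work surface. World frame = base frame: x ahead of the robot, y to its left, z up, the work surface at z = 0. Lengths are in m, angles in degrees, forces in N, time in s.
With the tool pointing down it reaches from about 0.325 to 0.85 m from the base axis. Payload 15.5 kg.
Tool frame: the origin (TCP) lies midway between the tips of the shut fingers; the grasp point (between the pads) lies 19 mm behind it; z points along the fingers, y is the line along which they close (so a half turn about z gives the same grasp; the last joint's range is limited). The gripper opens to 91 mm and grips with 3 to 60 N. Pads are 32 mm wide; open, the fingers measure 118 mm over their backs; the gripper's body (76 mm by 178 mm) begins 60 mm behind the grasp point.
Start: joints at [61.221, 28.281, 77.091, -0, 74.628, -5.472], TCP at [0.247, 0.574, 0.177] pointing down, gripper open.
Joint ranges: [-166.48, 166.48], [-47.26, 123.95], [12.59, 153.08], [-70.14, 250.14], [6.76, 159.57], [-176.63, 176.63]. Speed limits (degrees/s): [108.29, 108.29, 147.25, 172.46, 172.46, 172.46].

INTERFACE

Orientations are given as a 3x3 rotation matrix whose columns are the frame's x, y, z axes.
In Python, from bench import ctrl gives the robot as it stands. The module is installed in compiled form; this text tells all that it offers. Calls block until the motion is done:
- ctrl.goto(position, orientation): joint-space move of the TCP to a pose.
- ctrl.move_l(position, vel=0.15, ori=None, contact_N=None): straight line of the TCP; ori=None keeps the orientation; vel is the mean speed in m/s. With contact_N (N) it stops when the force on the tool has changed by that much, and returns True; else False.
- ctrl.movej(angles): joint-space move.
- ctrl.command_gripper(opening): opening from 0.0 (shut) to 1.0 (fully open); the grip force is fixed at half the most; returns when the fingers have stopped.
- ctrl.sleep(seconds).
- ctrl.ik(position, orientation): joint angles nearest the present ones, or None.
- ctrl.read_camera(name): name is "side" or "top" or "wrist"; returns the picture (480x640x3 uint8, blue, green, red); there is no depth.
- ctrl.camera_params(name): a dict with "fx", "fy", "cx", "cy" (pixels), "D" ([k1, k2, p1, p2, k3] as OpenCV has them; the pictures are not rectified), "pose" (4x4, takes a point from camera to world coordinates); the wrist camera has in their place "T_tool_cam" (4x4, takes a point from camera to tool coordinates, whose origin is the TCP and whose axes are the flange's). Camera axes: x right, y up, looking along -z (the intrinsics and any distortion apply to the point x, -y, -z); pixel columns grow to the right and rows downward; lengths in m; the calibration is good to about 2 mm. A picture is of the moment at which its call begins: read the wrist's pose just before it. camera_params takes no time and is no camera call.
A pose or a line that the arm cannot do raises ctrl.MotionError and nothing moves.
- ctrl.sign_off(): hands the job in; it is judged then, once.
Readings, each from a call of its own:
- ctrl.current_t(): time.
- ctrl.current_q(): joint angles.
- ctrl.current_dq(): joint speeds.
- ctrl.current_effort(): joint torques, N m.
- ctrl.current_tool_pos(): TCP position.
- ctrl.current_eef_rot(): TCP orientation.
- ctrl.current_contact_force(): force on the tool from outside, world axes, zero at the start.
- ctrl.current_wrist_torque(): the same for the moment, N m.
- ctrl.current_grip_width(): opening from 0.0 (shut) to 1.0 (fully open).
- ctrl.current_grasp_force(): force on a finger pad.
Only numpy, scipy, OpenCV 4.12 (cv2) and the standard library are available. Lean on these libraries where they do the work, as an engineer would, in place of code of your own. Each camera call takes 0.05 s, during which the arm holds its last target. There are 200 camera calls.

TASK

One neck of the three-necked flask has been left open: show your colleague which stopper closes it. Point with the fingertips, from straight above and only two or three centimetres away, at the middle-sized of the three loose stoppers in the tray and stay there for two seconds; then point in the same way at the open neck for two seconds, and finish still pointing at it. Touch nothing on the bench, lift nothing, and do not bring the fingertips down over any other stopper.

Things in the scene. Friction and masses are not known exactly. Their poses are not given: they have to be found in the camera images.
- flask: Three-necked round glass flask (ball 130 mm across) fixed on a cork ring; origin under its centre on the bench, z up. The three upright frosted necks stand in one row along its x axis, 48 mm apart: the one on +x is open, the centre and -x ones are closed by white stoppers. Highest point 192 mm above the bench. It may be turned any way round.
- open_neck (a point): Centre of the mouth of the open side neck, at its rim, 175 mm above the bench (neck 30 mm outside, 24 mm bore, vertical).
- side_stopper_top (a point): Centre of the top of the white stopper head (32 mm across) that closes the other side neck, 187 mm above the bench.
- centre_stopper_top (a point): Centre of the top of the white stopper head (40 mm across) that closes the centre neck, 192 mm above the bench.
- tray: Fixed shallow steel tray, 130 x 250 mm, rim 14 mm high, floor about 4 mm; origin under its centre, long side along its y. The three loose white stoppers stand in a row in it, heads down and tapered plugs up, about 78 mm apart, in any order.
- stopper_small: Small loose stopper: head 20 mm across, plug 14 mm, 32 mm tall; origin under its centre, z up.
- stopper_medium: Middle-sized loose stopper, the one that fits the open neck: head 32 mm across, plug 24 mm, 43 mm tall; origin under its centre, z up.
- stopper_large: Large loose stopper: head 56 mm across, plug 42 mm, 58 mm tall; origin under its centre, z up.
- stopper_small_top (a point): Centre of the small stopper's upper end.
- stopper_medium_top (a point): Centre of the middle-sized stopper's upper end, about 47 mm above the bench.
- stopper_large_top (a point): Centre of the large stopper's upper end.
- beaker: Empty loose glass beaker, 76 mm across, 100 mm tall, a bystander beyond the tray; origin under its centre.
- conical_flask: Loose conical glass flask, 84 mm across the foot, 134 mm tall, a bystander beyond the three-necked flask; origin under its centre.
- funnel: Loose frosted funnel standing mouth down, stem up, 76 mm across, 105 mm tall, a bystander; origin under its centre.

How it is judged:
By the outcome, as a careful person would: the job done as asked, in the order asked, and still so for the second after the job is handed in, with the robot touching nothing.
It also fails if it takes over 43 s, if anything falls off the work surface, if the arm or the gripper's body presses on something with over 40 N, if the wrist force passes 120 N, or if a joint passes its speed limit or range.

## Working session

There is one attempt and no reset: what is moved stays moved. The work goes in short steps, each a Python script; the robot and the scene stay as the last script left them, time stands still between calls to the robot, and variables do not carry over. Pictures are saved under pics/ and viewed, at most 10 in all, crops included, and the job is handed in when it is done.

```bash
mkdir -p pics; python3 - <<'E'
from bench import ctrl
import cv2
for n in("top","side"):
    cv2.imwrite(f"pics/{n}1.png",ctrl.read_camera(n)); p=ctrl.camera_params(n); print(n,{k:(v.round(4).tolist() if hasattr(v,'round') and hasattr(v,'tolist') else v) for k,v in p.items()})
print(ctrl.camera_params("wrist"),ctrl.current_eef_rot(),ctrl.current_t())
E
```

```text
top {'fx': 569.6930561922456, 'fy': 569.6930561922456, 'cx': 320.8959418761816, 'cy': 239.74101972493247, 'D': [-0.1498, 0.0, 0.0, 0.0, 0.0], 'pose': [[0.0193, 0.9974, -0.0694, 0.5156], [-0.9998, 0.0192, -0.0022, -0.0057], [-0.0008, 0.0694, 0.9976, 1.4048], [0.0, 0.0, 0.0, 1.0]]}
side {'fx': 443.7779138814943, 'fy': 443.7779138814943, 'cx': 315.81686942010924, 'cy': 231.06907696311393, 'D': [-0.0949, 0.0, 0.0, 0.0, 0.0], 'pose': [[0.7925, 0.4218, -0.4406, 0.2731], [-0.6099, 0.5415, -0.5786, -0.4041], [-0.0054, 0.7272, 0.6864, 0.6635], [0.0, 0.0, 0.0, 1.0]]}
{'fx': 396.4971334175261, 'fy': 396.4971334175261, 'cx': 328.76038036643644, 'cy': 240.1353283593905, 'D': array([-0.04854792,  0.        ,  0.        ,  0.        ,  0.        ]), 'T_tool_cam': array([[ 3.65460672e-04,  9.60127038e-01,  2.79563834e-01,
         7.83035046e-02],
       [ 9.99999929e-01, -3.23995804e-04, -1.94529863e-04,
         1.02825573e-03],
       [-9.61958720e-05,  2.79563885e-01, -9.60127088e-01,
        -2.06941014e-01],
       [ 0.00000000e+00,  0.00000000e+00,  0.00000000e+00,
         1.00000000e+00]])} [[-9.18395744e-01  3.95662685e-01 -5.43930483e-04]
 [ 3.95663045e-01  9.18395215e-01 -9.91768625e-04]
 [ 1.07137316e-04 -1.12604928e-03 -9.99999360e-01]] 0.1
```

View pics/top1.png

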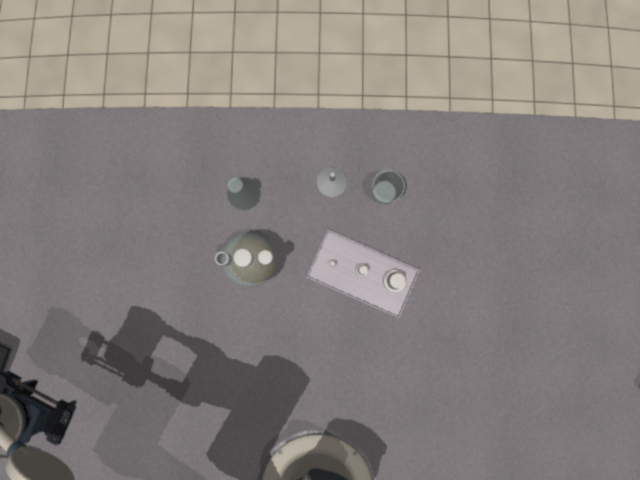

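View pics/side1.png

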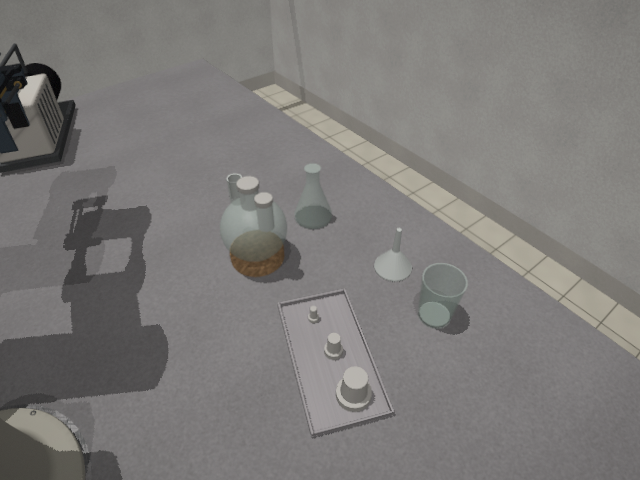

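The top view shows the open neck as a ring at (222,258), with the plugged necks at (243,258) and (265,257). The loose stoppers are small (333,263), medium (363,269) and large (396,280). In the side view the open mouth is at (234,178) and the medium stopper's top is at (334,338).

```bash
cat > h.py <<'E'
from bench import ctrl
import cv2, numpy as np
R=np.array([[-1,0,0],[0,1,0],[0,0,-1.]])
def onplane(p,T,uv,z):
    K=np.array([[p["fx"],0,p["cx"]],[0,p["fy"],p["cy"]],[0,0,1]])
    x,y=cv2.undistortPoints(np.array([[uv]],float),K,np.array(p["D"]))[0,0]
    d=T[:3,:3]@[x,-y,-1]; o=T[:3,3]
    return (o+d*(z-o[2])/d[2])
def wrist(name):
    T=np.eye(4);T[:3,:3]=ctrl.current_eef_rot();T[:3,3]=ctrl.current_tool_pos()
    cv2.imwrite(name,ctrl.read_camera("wrist"))
    p=ctrl.camera_params("wrist"); np.save(name+".npy",T@p["T_tool_cam"])
E
python3 - <<'E'
from h import *
r={}
for n,uv in dict(top=[(363.5,268),(222,258),(243,258),(265,257)],side=[(334,338),(234.5,178),(248,184),(264,199)]).items():
    p=ctrl.camera_params(n); r[n]=[onplane(p,np.array(p["pose"]),u,z) for u,z in zip(uv,(.047,.175,.192,.187))]
    print(n,np.round(r[n],3).tolist())
m,o=r["top"][:2]
assert np.linalg.norm(m-r["side"][0])<.02 and np.linalg.norm(o-r["side"][1])<.025
q=ctrl.current_tool_pos()
ctrl.move_l([q[0],q[1],.36],vel=.25); ctrl.command_gripper(0.)
ctrl.goto([m[0],m[1],.22],R); print(ctrl.current_t(),ctrl.current_tool_pos(),ctrl.current_q())
wrist("pics/w1.png")
E
```

```text
top [[0.544, -0.106, 0.047], [0.557, 0.211, 0.175], [0.558, 0.163, 0.192], [0.561, 0.116, 0.187]]
side [[0.538, -0.102, 0.047], [0.555, 0.213, 0.175], [0.555, 0.162, 0.192], [0.558, 0.115, 0.187]]
5.0167 [ 0.54468852 -0.1050222   0.22011788] [-1.70845196e+01  2.02400710e+01  8.36229453e+01  4.82824288e-03
  7.61242253e+01 -1.07123129e+02]
```

View pics/w1.png

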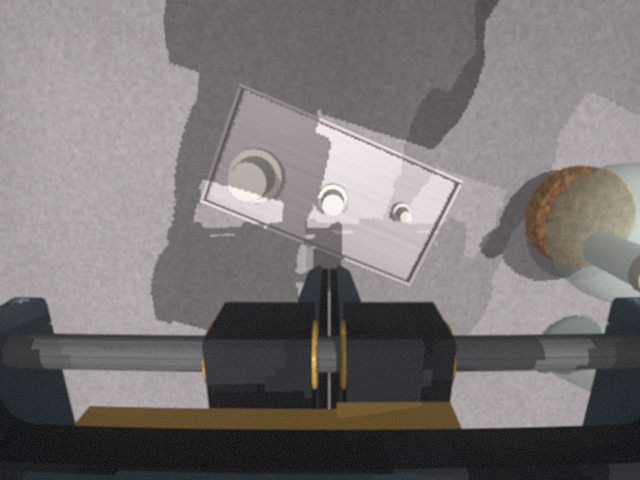

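The wrist view confirms the medium stopper, with its plug top at about (332,204). The large one is at left (250,180) and the small one at right (402,214). The shut fingertips are at (330,270).

```bash
python3 - <<'E'
from h import *
m=onplane(ctrl.camera_params("wrist"),np.load("pics/w1.png.npy"),(332,204),.047); print(m)
t=np.array([.542,-.104,.047])
assert np.linalg.norm(m-t)<.015
x,y=(2*m+t)[:2]/3
ctrl.move_l([x,y,.14],vel=.15); ctrl.move_l([x,y,.072],vel=.1)
print(ctrl.current_tool_pos(),ctrl.current_contact_force(),ctrl.current_t())
wrist("pics/w2.png"); cv2.imwrite("pics/s2.png",cv2.resize(ctrl.read_camera("side")[220:460,220:460],None,fx=2.4,fy=2.4))
ctrl.sleep(2.6)
ctrl.move_l([x,y,.36],vel=.2)
ctrl.goto([.556,.212,.36],R); wrist("pics/w3.png"); print(ctrl.current_t())
E
```

```text
[ 0.54080996 -0.10124757  0.047     ]
[ 0.54164087 -0.10229157  0.072559  ] [-0.53455742 -0.77619079  0.34822179] 6.5833
12.125
```

View pics/s2.png

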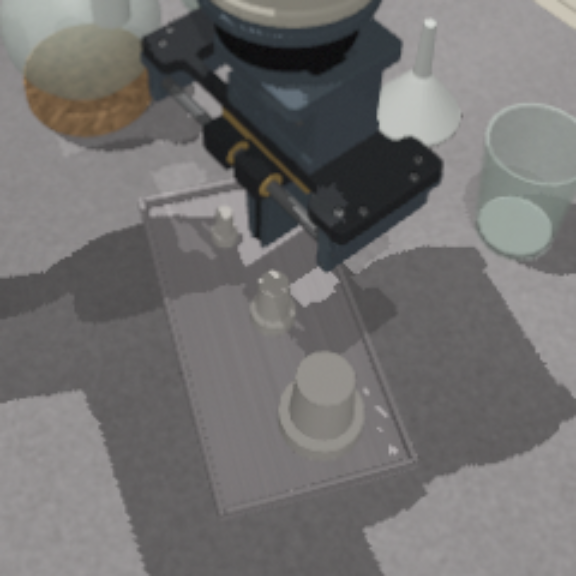

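View pics/w3.png

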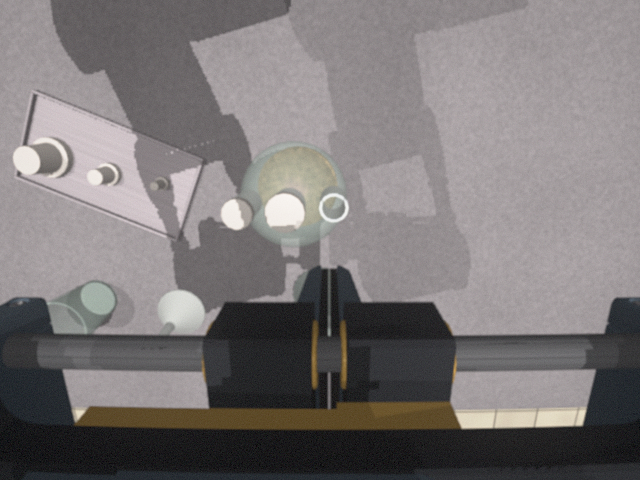

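Side crop: the fingertips at crop (262,243) are just above the medium stopper, whose top is at crop (273,280). The wrist view shows the open mouth ring at (334,208). I'll check the first pointing by number before going on.

```bash
python3 - <<'E'
from h import *
p=ctrl.camera_params("side");T=np.array(p["pose"])
f=lambda u,v,z:onplane(p,T,(220+u/2.4,220+v/2.4),z)
print("tip",f(262,243,.0726),"stopper",f(273,280,.047))
K=np.array([[p["fx"],0,p["cx"]],[0,p["fy"],p["cy"]],[0,0,1]])
C=np.diag([1,-1,-1.])@T[:3,:3].T
uv=cv2.projectPoints(np.array([[.5416,-.1023,.0726],[.5416,-.1023,.047]]),cv2.Rodrigues(C)[0],-C@T[:3,3],K,np.array(p["D"]))[0][:,0]
print((uv-220)*2.4)
w=ctrl.camera_params("wrist");W=np.load("pics/w3.png.npy")
print("neck",onplane(w,W,(334,208),.175),"centre",onplane(w,W,(285,210),.192),"side",onplane(w,W,(237,214),.187))
E
```

```text
tip [ 0.5409553 -0.0858194  0.0726   ] stopper [ 0.53948853 -0.10017781  0.047     ]
[[278.43080019 258.83996116]
 [277.40471451 280.47397193]]
neck [0.55872164 0.21675699 0.175     ] centre [0.55716261 0.1693006  0.192     ] side [0.5621412  0.12138957 0.187     ]
```

View pics/w2.png

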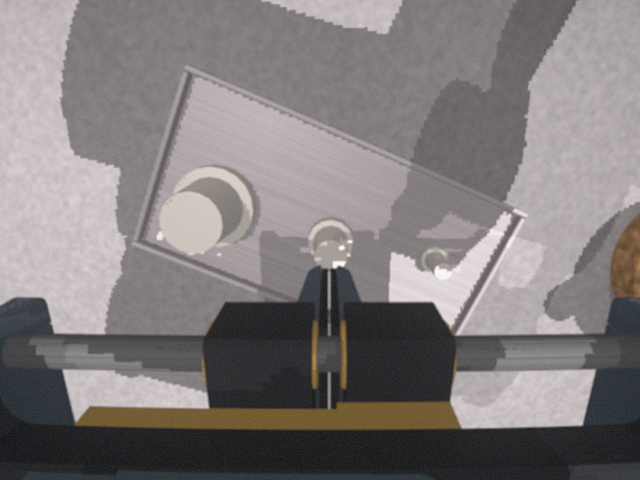

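The wrist view shows the tips in line with the plug top at (332,250). In the side view the visible finger end lies a little off the projected TCP at (278,259), so I'll look at it closer.

```bash
python3 - <<'E'
from h import *
p=ctrl.camera_params("side");T=np.array(p["pose"])
K=np.array([[p["fx"],0,p["cx"]],[0,p["fy"],p["cy"]],[0,0,1]])
C=np.diag([1,-1,-1.])@T[:3,:3].T
P=np.array([[.5416,-.1023,z] for z in(.047,.0726,.0916,.12)]+[[.5416+s,-.1023,.0726] for s in(-.016,.016)])
uv=(cv2.projectPoints(P,cv2.Rodrigues(C)[0],-C@T[:3,3],K,np.array(p["D"]))[0][:,0]-220)*2.4
a=cv2.resize(cv2.imread("pics/s2.png")[150:350,180:380],None,fx=3,fy=3,interpolation=cv2.INTER_NEAREST)
for i,(u,v) in enumerate(uv): cv2.circle(a,(int((u-180)*3),int((v-150)*3)),4,[(0,0,255),(0,255,0),(255,0,0),(255,255,0),(0,255,255),(0,255,255)][i],-1)
cv2.imwrite("pics/z.png",cv2.convertScaleAbs(a,alpha=1.6))
print(ctrl.current_grip_width())
E
```

```text
0.0030490995501865105
```

View pics/z.png

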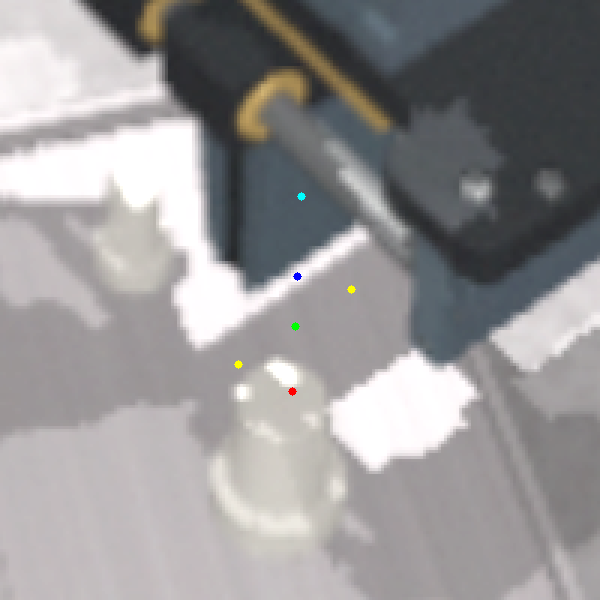

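The visible finger end sits at about (305,258), roughly 25 mm above the projected TCP at (295,326). That matters for the distance. I'll check the camera height from w2, then check again above the neck with the arm at rest.

```bash
cat >> h.py <<'E'
def proj(n,P):
    p=ctrl.camera_params(n);T=np.array(p["pose"]);C=np.diag([1,-1,-1.])@T[:3,:3].T
    K=np.array([[p["fx"],0,p["cx"]],[0,p["fy"],p["cy"]],[0,0,1]])
    return cv2.projectPoints(np.array(P,float),cv2.Rodrigues(C)[0],-C@T[:3,3],K,np.array(p["D"]))[0][:,0]
E
python3 - <<'E'
from h import *
w=ctrl.camera_params("wrist");W=np.load("pics/w2.png.npy")
for dz in(0,.025):
    V=W.copy();V[2,3]+=dz
    l,m,s=[onplane(w,V,u,z) for u,z in(((191,222),.062),((332,248),.047),((436,265),.036))]
    print(dz,l,m,s,np.linalg.norm((l-s)[:2]),"want .156")
ctrl.move_l([.557,.213,.23],vel=.15); ctrl.sleep(.6)
t=np.array(ctrl.current_tool_pos());print(t,ctrl.current_t())
a=ctrl.read_camera("side"); wrist("pics/w4.png")
uv=proj("side",[t,t+[0,0,.025],t+[-.016,0,0],t+[.016,0,0],[t[0],t[1],.175]])
x0,y0=(uv[0]-75).astype(int).clip(0)
b=cv2.convertScaleAbs(cv2.resize(a[y0:y0+150,x0:x0+150],None,fx=4,fy=4,interpolation=cv2.INTER_NEAREST),alpha=1.4)
for (u,v),c in zip(uv,[(0,255,0),(255,0,0),(0,255,255),(0,255,255),(0,0,255)]): cv2.circle(b,(int((u-x0)*4),int((v-y0)*4)),4,c,-1)
cv2.imwrite("pics/z2.png",b)
E
```

```text
0 [ 0.51633967 -0.17977676  0.062     ] [ 0.53643138 -0.09964443  0.047     ] [ 0.5515178  -0.03150488  0.036     ] 0.1523878265256899 want .156
0.025 [ 0.52241332 -0.18877197  0.062     ] [ 0.54427411 -0.09944021  0.047     ] [ 0.56055549 -0.02431207  0.036     ] 0.1688250082126782 want .156
[0.55698857 0.21302415 0.23000741] 13.7417
```

View pics/z2.png

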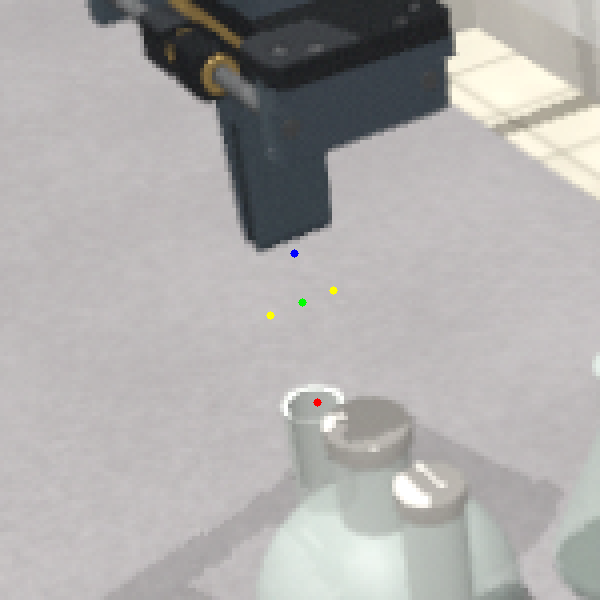

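At rest the effect is the same: the visible fingertips end at (258,250)–(330,222), well above the projected TCP at (302,302). I'll solve for the true tip offset from both cameras.

```bash
python3 - <<'E'
from h import *
from scipy.optimize import least_squares as ls
t=np.array(ctrl.current_tool_pos());p0=(proj("side",[t])[0]-75).astype(int).clip(0)
A=p0+np.array([[258,250],[330,222]])/4
w=ctrl.camera_params("wrist");W=np.load("pics/w4.png.npy")
def r(q,both):
    a,b,h=q
    e=(proj("side",[t+[-a,-b,h],t+[a,-b,h]])-A).ravel()
    if both:
        C=np.diag([1,-1,-1.])@W[:3,:3].T;K=np.array([[w["fx"],0,w["cx"]],[0,w["fy"],w["cy"]],[0,0,1]])
        x=cv2.projectPoints(np.array([t+[-a,-b,h],t+[-a,b,h]]),cv2.Rodrigues(C)[0],-C@W[:3,3],K,w["D"])[0][:,0]
        e=np.r_[e,(x-[[318,268],[345,268]]).ravel()]
    return e
for both in(0,1):
    s=ls(r,[.016,.01,.02],args=(both,));print(s.x,s.fun.round(1))
g=cv2.imread("pics/w4.png")
c=cv2.resize(g[160:310,230:430],None,fx=3,fy=3); cv2.imwrite("pics/w4z.png",c)
E
```

```text
[0.01768218 0.00248495 0.03524411] [-0.  -0.1  0.   0.1]
[0.01568349 0.00609577 0.03791346] [ 1.8 -1.  -0.1 -0.  -4.2 -0.3 -4.3 -0.3]
```

View pics/w4z.png

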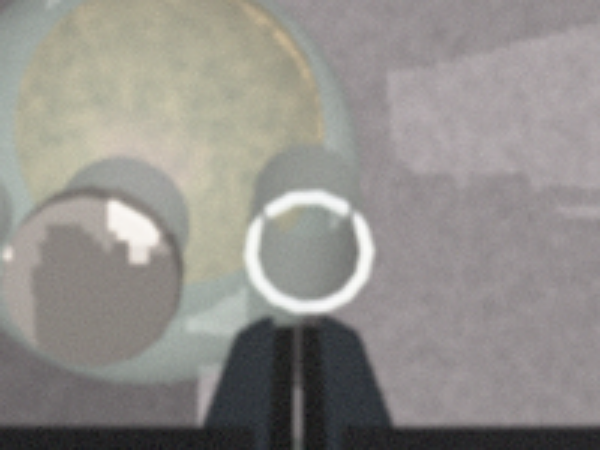

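The two cameras agree: the visible fingers end about 35 mm behind the stated TCP when shut. I'll check whether that also held with the gripper open, using the first side picture.

```bash
python3 - <<'E'
from h import *
t=np.array([.247,.574,.177]);x=np.array([-.918,.396,0]);y=np.array([.396,.918,0])
P=[t+s*.0455*y+dx*x+[0,0,h] for s in(-1,1) for h in(0,.035) for dx in(-.016,.016)]
uv=proj("side",P);print(uv.round())
a=cv2.imread("pics/side1.png")[60:180,0:140]
b=cv2.convertScaleAbs(cv2.resize(a,None,fx=5,fy=5,interpolation=cv2.INTER_NEAREST),alpha=1.6)
for i,(u,v) in enumerate(uv): cv2.circle(b,(int(u*5),int((v-60)*5)),4,[(0,255,0),(0,255,0),(0,0,255),(0,0,255)][i%4],-1)
cv2.imwrite("pics/z3.png",b)
E
```

```text
[[ 26. 163.]
 [ 11. 166.]
 [ 19. 149.]
 [  3. 152.]
 [ 36. 140.]
 [ 21. 143.]
 [ 29. 126.]
 [ 15. 129.]]
```

View pics/z3.png

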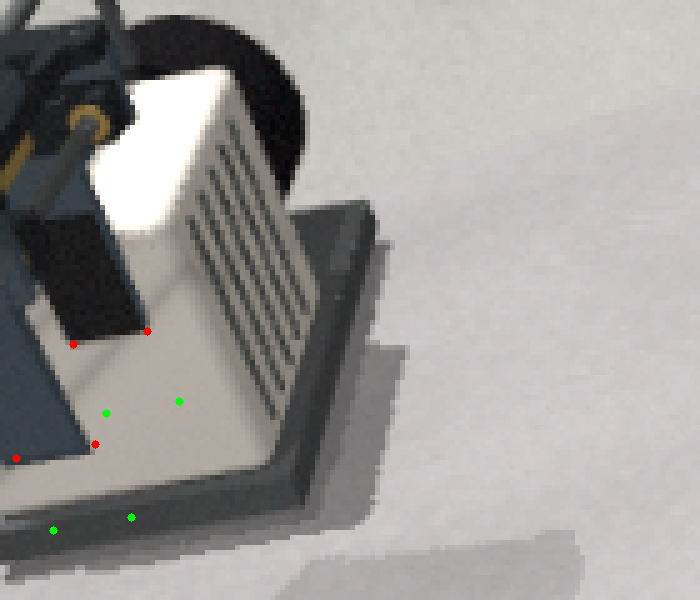

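Open or shut, the fingers end exactly on the marks 35 mm behind the reported TCP (red points), so the reported TCP lies 35 mm beyond the real tips. My first pointing was therefore about 60 mm away. I'll repeat the whole sequence with the offset corrected and a contact guard on the descent.

```bash
python3 - <<'E'
from h import *
L=.035
n=onplane(ctrl.camera_params("wrist"),np.load("pics/w4.png.npy"),(333.3,244),.175);print("neck",n)
n=(n[:2]+2*np.array([.557,.212]))/3; m=np.array([.541,-.102]); print(n)
def point(xy,z):
    hit=ctrl.move_l([*xy,z+.08-L],vel=.15) 
    hit=ctrl.move_l([*xy,z+.026-L],vel=.06,contact_N=4)
    ctrl.sleep(.4); print(hit,ctrl.current_tool_pos(),ctrl.current_contact_force(),ctrl.current_t())
    return hit
c=ctrl.current_tool_pos(); ctrl.move_l([c[0],c[1],.34],vel=.2)
ctrl.goto([*m,.34],R); ctrl.move_l([*m,.18],vel=.2)
if point(m,.047): raise SystemExit
cv2.imwrite("pics/s5.png",ctrl.read_camera("side")); ctrl.sleep(2.5)
ctrl.move_l([*m,.34],vel=.2); ctrl.goto([*n,.34],R)
if point(n,.175): raise SystemExit
cv2.imwrite("pics/s6.png",ctrl.read_camera("side")); ctrl.sleep(2.5)
print(ctrl.current_t(),ctrl.current_tool_pos(),ctrl.current_contact_force())
E
```

```text
neck [0.55809    0.21678606 0.175     ]
[0.55736333 0.21359535]
False [ 0.54105182 -0.10201482  0.03811856] [-0.39046117  0.46138483 -0.80181794] 18.875
False [0.55738501 0.21356995 0.16607933] [-0.35382898  0.77966112  0.05087375] 26.6833
29.2333 [0.55736449 0.21360049 0.16599692] [0.63252989 0.08835577 0.04621671]
```

Neither descent made contact, even with the reported TCP below the stopper top and the neck rim, which confirms the tip offset.

```bash
python3 -c "
from bench import ctrl
print(ctrl.sign_off())"
```

```text
the job is handed in; nothing more can be done
None
```

The arm pointed at the medium stopper and then at the open neck, from about 26 mm above for over two seconds each. It was handed in at about 29 s, still pointing at the neck and with no contact felt. A first try at the stopper hovered about 60 mm up because the real fingertips end 35 mm short of the reported TCP, so I corrected for that and repeated both pointings in order.

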